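# Dress the display turntable and hold its key switch on

### The arm

A 6-joint arm with a two-finger parallel gripper is mounted at the origin on the work surface. World frame = base frame: x ahead of the robot, y to its left, z up, the work surface at z = 0. Lengths are in mm, angles in rad, forces in N, time in s.
With the tool pointing down it reaches from about 200 to 875 mm from the base axis. Payload 3.4 kg.
Tool frame: the origin (TCP) lies at the very end of the fingers, on their centre line; the grasp point (between the pads) lies 19 mm behind it (arm.grasp_offset is the z of the grasp point in the tool frame, in mm); z points along the fingers, y is the line along which they close (so a half turn about z gives the same grasp; the last joint's range is limited). The gripper opens to 94 mm and grips with 3 to 60 N. Pads are 16 mm wide; open, the fingers measure 119 mm over their backs; the gripper's body (75 mm by 177 mm) begins 78 mm behind the grasp point.
Start: joints at [1.143, 0.276, 1.505, -0, 1.361, -0.121], TCP at [173.673, 548.182, 205.493] pointing down, gripper open.
Joint ranges: [-2.89, 2.89], [-0.75, 2.08], [0.22, 2.7], [-1.18, 4.32], [0.11, 2.71], [-2.7, 2.7]. Speed limits (rad/s): [2.57, 2.57, 3.14, 3.14, 3.14, 3.14].

### API

Orientations are given as a unit quaternion [w, x, y, z].
In Python, from workcell import arm gives the robot as it stands. Calls block until the motion is done:
- arm.move_ptp(position, orientation): joint-space move of the TCP to a pose.
- arm.movel(position, speed=150, orientation=None): straight line of the TCP; orientation=None keeps the orientation; speed is the mean speed in mm/s.
- arm.movej(angles): joint-space move.
- arm.let_go() and arm.clamp(f_grip=None): open the fingers fully, or close them until they stop; f_grip is the grip in N (None keeps the last).
- arm.sleep(seconds).
- arm.solve_ik(position, orientation): joint angles nearest the present ones, or None.
- arm.sense(): the state.
- arm.read_camera(name): name is "scene" or "top"; returns (picture, depth): 384x512x3 uint8, red, green, blue; 384x512 float32, mm along the optical axis (not along the pixel's ray), 0 where there is no reading.
- arm.camera_params(name): a dict with "fx", "fy", "cx", "cy" (pixels), "pose" (4x4, takes a point from camera to world coordinates). Camera axes: x right, y down, z forward; pixel columns grow to the right and rows downward; lengths in mm; the calibration is good to about 2 mm. A picture is of the moment at which its call begins. camera_params takes no time and is no camera call.
A pose or a line that the arm cannot do raises arm.MotionError and nothing moves.
- arm.job_done(): hands the job in; it is judged then, once.
The state is a dict: "clock": time; "joint_positions": joint angles; "dq": joint speeds; "effort": joint torques, N m; "tool_pos": TCP position; "eef_rot": TCP orientation; "contact_force": force on the tool from outside, world axes, zero at the start; "wrist_torque": the same for the moment, N m; "opening": finger opening in mm; "gripper_force": force on a finger pad.
Only numpy, scipy, OpenCV 4.12 (cv2) and the standard library are available. Lean on these libraries where they do the work, as an engineer would, in place of code of your own. Each camera call takes 0.05 s, during which the arm holds its last target. There are 200 camera calls.

### The job

Set up the turntable display: lay the larger loose saucer in the middle of the plate on the turntable and the smaller saucer centred on top of it, both lying flat. Then take the square-bowed key from the wooden block, push it fully home in the key switch, wiggling it past the sticky pins, turn it a quarter turn clockwise to its stop, and finish while still gripping the key and holding it turned against its spring. Leave the other keys and knick-knacks where they are.

Things in the scene. Friction and masses are not known exactly. Their poses are not given: they have to be found in the camera images.
- saucer_large_center (a point): larger of two loose flat white china saucers, a disc 68 mm across and 9 mm thick, 60 g, lying flat on the table; the edge is upright from 3 to 9 mm above its underside (below that it tapers in to a foot), the top is flat. The point is its centre, half-way up (4.5 mm above its underside); z is up
- saucer_small_center (a point): smaller loose flat white china saucer, a disc 52 mm across and 9 mm thick, 40 g, otherwise like the larger. The point is its centre, 4.5 mm above its underside; z is up
- plate_top (a point): centre of the flat top face of the white plate (132 mm across, no raised rim) fixed on the low round display turntable; the plate's top is 40 mm above the table. The turntable does not move
- key_grip (a point): the key to use: steel, the one with the wide square bow, upright, blade down, in one of the three slots (38 mm apart) of a dark wooden block 28 mm high; its collar rests on the block. The point lies in the bow on the key's axis, 16 mm below its top, 26 mm above the collar's underside, 50 mm above the blade's tip. x along the bow's width, y through its thickness (grip across y), z up
- keyhole (a point): centre of the keyhole's mouth, 58 mm above the table, on top of an upright square brass plug (30 mm) inside a round steel collar on a grey box 80 x 80 mm. Fixed to the box, does not turn with the plug. z up, out of the hole; x along the slot's long side while the plug is at rest. Slot 16 x 6 mm, 28 mm deep, mouth flared 2 mm a side. Key home: its collar on the plug, its point 26 mm above this one
- plug (a joint): turn of the plug, rad: 0 at rest, grows clockwise seen from above, stops at 1.57. A weak spring (up to 0.07 N m) turns it back when let go. The key has about 0.15 rad of play in the slot, so turn the key a little over a quarter. Two pairs of sticky sprung pins in the slot, 10 and 17 mm below the mouth, pinch the blade's flat sides: up to about 12 N of push to pass them; small wiggles about the key's axis help
- saucer_large: the larger saucer again; origin at the centre of its underside
- saucer_small: the smaller saucer again; origin at the centre of its underside
- key: the key again; origin at the blade's tip. Bow 28 mm wide (x), 10 mm thick (y), 38 mm high; below it a collar 24 x 13 x 4 mm; below that the blade, 14 mm wide (x), 4 mm thick (y), 24 mm long, its last 6 mm tapered. About 40 g. Half a turn about z leaves it the same: it fits both ways round
- toy_mug: bystander: blue toy mug, 52 mm across, 50 mm high; origin under its centre
- toy_cup: bystander: green toy cup, 48 mm across, 42 mm high; origin under its centre
- figurine: bystander: terracotta figurine, 44 mm across, 80 mm high; origin under its centre
- tin: bystander: small tin, 52 mm across, 60 mm high; origin under its centre
- shaker: bystander: white shaker jar, 36 mm across, 75 mm high; origin under its centre
- dust_brush: bystander: brush 160 mm long lying on the table; origin under its centre
- key_round: bystander: key with a round disc bow, standing in the block; origin at its blade's tip
- key_slim: bystander: key with a slim rod bow, standing in the block; origin at its blade's tip
Not all that is in view belongs to the job. What is shaped like the saucer_small but turquoise is not meant. Leave any purple look-alike of the part that bears keyhole alone.

How it is judged (in metres and radians):
On the way, in this order (a step that is already met when the one before it is completed fails the run):
1. the larger saucer lies centred on the plate, let go (horizontal distance between saucer_large_center and plate_top below 0.01 m and z of saucer_large_center in the frame of plate_top between 0.002 and 0.008 m and angle between saucer_large_center's own z axis and vertical below 0.1 rad and contact force between the fingers and saucer_large below 0.05 N), for 0.2 s.
2. the smaller saucer lies centred on the larger, let go (all of step 1 and horizontal distance between saucer_small_center and saucer_large_center below 0.01 m and horizontal distance between saucer_small_center and plate_top below 0.012 m and z of saucer_small_center in the frame of saucer_large_center between 0.006 and 0.012 m and angle between saucer_small_center's own z axis and vertical below 0.1 rad and contact force between the fingers and saucer_small below 0.05 N), for 0.2 s.
3. the key is fully home in the keyhole, not yet turned (horizontal distance between key_grip and keyhole below 0.006 m and z of key_grip in the frame of keyhole between 0.022 and 0.03 m and angle between the z axis of key_grip and the z axis of keyhole, either way round below 0.12 rad and value of joint plug below 0.5 rad), for 0.1 s.
4. the key is turned a quarter to its stop (horizontal distance between key_grip and keyhole below 0.006 m and z of key_grip in the frame of keyhole between 0.022 and 0.03 m and angle between the z axis of key_grip and the z axis of keyhole, either way round below 0.12 rad and value of joint plug above 1.3 rad), for 0.2 s.
At the end, for the whole second after the job is handed in: Larger saucer flat on the plate within 10 mm of its centre, smaller flat on it within 10 mm of its centre and 12 mm of the plate's; key upright in the keyhole, home to within 4 mm, plug held turned by at least 1.3 rad with the gripper still gripping the key (all of step 2 and all of step 4 and contact force between the fingers and key above 1 N and velocity of joint plug between -0.3 and 0.3 rad/s); the arm keeps its last pose, push and grip.
It fails at once if a bystander was shifted by more than 30 mm (distance of any of toy_mug, toy_cup, figurine, tin, shaker, dust_brush from where it was at the start of the episode above 0.03 m).
It fails at once if another key was pulled out or shifted by more than 15 mm (distance of any of key_round, key_slim from where it was at the start of the episode above 0.015 m).
It also fails if it takes over 72 s, if anything falls off the work surface, if the arm or the gripper's body presses on something with over 40 N, if the wrist force passes 120 N, or if a joint passes its speed limit or range.

## Working session

There is one attempt and no reset: what is moved stays moved. The work goes in short steps, each a Python script; the robot and the scene stay as the last script left them, time stands still between calls to the robot, and variables do not carry over. Pictures are saved under pics/ and viewed, at most 10 in all, crops included, and the job is handed in when it is done.

```bash
mkdir -p pics; python3 - <<'E'
from workcell import arm
import cv2,numpy as np
for n in("scene","top"):
    p,d=arm.read_camera(n); cv2.imwrite(f"pics/{n}0.png",p[:,:,::-1]); np.savez(f"{n}0.npz",p=p,d=d)
    c=arm.camera_params(n); print(n,c["fx"],c["fy"],c["cx"],c["cy"]);print(np.round(c["pose"],3))
s=arm.sense();print(s)
E
```

```text
scene 398.5292824619041 398.5292824619041 257.5709380327626 187.65556441955064
[[-3.800000e-02  8.590000e-01 -5.100000e-01  1.028259e+03]
 [ 9.990000e-01  2.500000e-02 -3.200000e-02  3.447300e+01]
 [-1.500000e-02 -5.110000e-01 -8.600000e-01  9.013840e+02]
 [ 0.000000e+00  0.000000e+00  0.000000e+00  1.000000e+00]]
top 446.4800472810147 446.4800472810147 257.1071503496186 193.65126713739613
[[-1.600000e-02 -9.850000e-01  1.700000e-01  3.129960e+02]
 [-1.000000e+00  1.800000e-02  1.100000e-02 -2.661400e+01]
 [-1.400000e-02 -1.700000e-01 -9.850000e-01  1.208916e+03]
 [ 0.000000e+00  0.000000e+00  0.000000e+00  1.000000e+00]]
{'clock': 0.1, 'joint_positions': array([ 1.14300077e+00,  2.76512223e-01,  1.50597731e+00, -9.14990989e-07,
        1.36069797e+00, -1.20986809e-01]), 'dq': array([ 1.79262940e-03, -8.10330947e-04, -2.36684082e-03, -8.82573176e-04,
       -1.09147878e-03,  6.22803652e-06]), 'effort': array([ 1.75247773e-03, -4.05455697e+01, -2.37781119e+01,  7.04975682e-02,
        2.99574807e-02, -5.44551267e-05]), 'tool_pos': array([173.45068724, 547.69342248, 204.71402429]), 'eef_rot': array([-2.15640340e-04,  1.52803266e-01,  9.88256306e-01, -7.67714571e-04]), 'contact_force': array([-0.73401304, -0.58325251,  0.13380299]), 'wrist_torque': array([-0.01011211,  0.02237888,  0.01149037]), 'gripper_force': 0.0, 'opening': 93.67720976977535}
```

View pics/scene0.png

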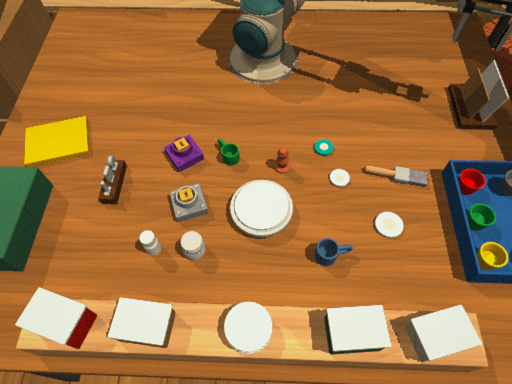

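View pics/top0.png

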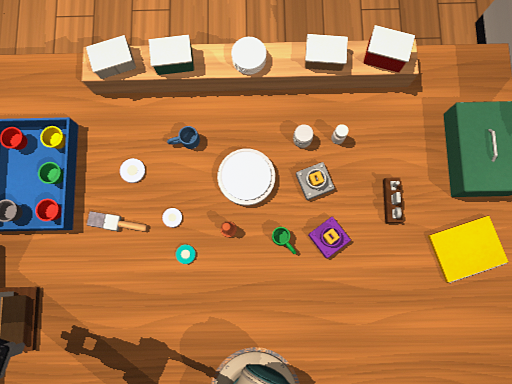

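Top view: large saucer at (133,170), small saucer (172,217), plate (246,177), grey key switch (317,179), block (394,200), and the decoys turquoise (186,254) and purple (330,238). The scene view shows the same layout. Next I'll enlarge the block and switch and locate the discs.

```bash
cat > h.py <<'E'
from workcell import arm
import cv2,numpy as np
def ray(n,uv,z):
    c=arm.camera_params(n);P=np.array(c["pose"])
    d=P[:3,:3]@np.array([(uv[0]-c["cx"])/c["fx"],(uv[1]-c["cy"])/c["fy"],1]);o=P[:3,3]
    if abs(o).max()<5:o=o*1000
    return o+d*(z-o[2])/d[2]
def proj(n,p):
    c=arm.camera_params(n);P=np.array(c["pose"]);q=P[:3,:3].T@(np.array(p)-P[:3,3])
    return np.array([c["fx"]*q[0]/q[2]+c["cx"],c["fy"]*q[1]/q[2]+c["cy"]])
def blob(n,img,near,r,lo=170,sat=50):
    hsv=cv2.cvtColor(img,cv2.COLOR_RGB2HSV)
    m=((hsv[:,:,2]>lo)&(hsv[:,:,1]<sat)).astype(np.uint8)
    k=np.zeros_like(m);cv2.circle(k,tuple(int(x) for x in near),r,1,-1);m*=k
    cs,_=cv2.findContours(m,cv2.RETR_EXTERNAL,cv2.CHAIN_APPROX_NONE)
    c=max(cs,key=cv2.contourArea);return cv2.fitEllipse(c)
E
python3 - <<'E'
from h import *
I={n:np.load(n+"0.npz")["p"] for n in("scene","top")}
for name,z,near in(("L",7,{"top":(133,170),"scene":(389,225)}),("S",7,{"top":(172,217),"scene":(340,178)}),("plate",39,{"top":(246,177),"scene":(262,208)})):
    for n in I:
        e=blob(n,I[n],near[n],45 if name=="plate" else 20); print(name,n,np.round(e[0]+e[1],1),np.round(ray(n,e[0],z),1))
def cr(n,x,y,w):return cv2.resize(I[n][y:y+w,x:x+w],(390,290) if 0 else (290,290),interpolation=cv2.INTER_CUBIC)
A=np.vstack([np.hstack([cr("top",290,150,56),cr("top",366,172,56)]),np.hstack([cr("scene",160,175,56),cr("scene",85,150,56)])])
cv2.imwrite("pics/c1.png",A[:,:,::-1])
E
```

```text
L scene [388.8 223.9  23.   28.1] [592.4 328.2   7. ]
L top [131.9 169.9  22.7  24.4] [593.4 332.1   7. ]
S scene [339.2 177.   15.8  19. ] [459.2 215.6   7. ]
S top [171.7 217.   18.1  18.8] [460.3 219.3   7. ]
plate scene [261.1 207.2  54.1  61.2] [572.3  12.9  39. ]
plate top [246.  176.3  55.1  56.7] [562.6  15.2  39. ]
```

View pics/c1.png

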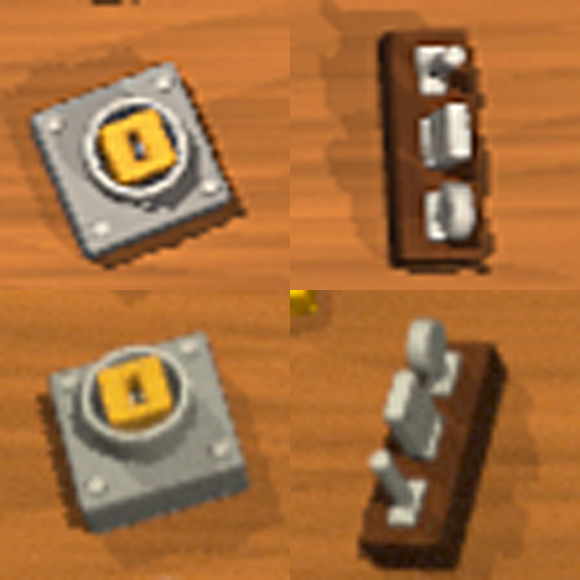

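The square-bowed key is the middle one in the block, with its bow along the block's long axis. The keyhole is a dark slot in the brass plug. I'll refine the plate, switch and key positions using depth and colour.

```bash
cat >> h.py <<'E'
def cloud(n,d):
    c=arm.camera_params(n);P=np.array(c["pose"]);v,u=np.mgrid[:384,:512]
    q=np.stack([(u-c["cx"])*d/c["fx"],(v-c["cy"])*d/c["fy"],d],-1)
    w=q@P[:3,:3].T+P[:3,3];w[d==0]=np.nan;return w
E
python3 - <<'E'
from h import *
for n in("scene","top"):
    f=np.load(n+"0.npz");p,d=f["p"],f["d"];w=cloud(n,d);hsv=cv2.cvtColor(p,cv2.COLOR_RGB2HSV)
    X,Y,Z=w[...,0],w[...,1],w[...,2]
    def sel(name,cx,cy,r,zl,zh,extra=True):
        m=(np.hypot(X-cx,Y-cy)<r)&(Z>zl)&(Z<zh)&extra
        q=w[m]
        if len(q)<4: print(name,n,len(q));return
        (c,s,a)=cv2.minAreaRect(q[:,:2].astype(np.float32));cc,rr=cv2.minEnclosingCircle(q[:,:2].astype(np.float32))
        print(name,n,len(q),"mean",np.round(q.mean(0),1),"rect",np.round(c,1),np.round(s,1),round(a,1),"circ",np.round(cc,1),round(rr,1))
    sel("table",300,150,40,-30,30)
    sel("L",593,330,50,5,15);sel("S",460,217,45,5,15)
    sel("plate",568,14,95,36,50);sel("turnt",568,14,110,5,36)
    br=(hsv[...,1]>150)&(hsv[...,2]>140)
    sel("plug",560,-165,60,50,70,br)
    sel("box",560,-165,80,25,45)
    sel("blk",510,-370,100,20,33)
    sel("bows",510,-370,90,45,90)
    sel("bowtop",510,-370,18,55,90)
    # slot by colour: dark pixels inside brass hull
    near=proj(n,(560,-165,58)).astype(int);k=np.zeros(p.shape[:2],np.uint8);cv2.circle(k,tuple(int(x) for x in near),22,1,-1)
    m=br.astype(np.uint8)*k;cs,h=cv2.findContours(m,cv2.RETR_EXTERNAL,cv2.CHAIN_APPROX_NONE);c=max(cs,key=cv2.contourArea)
    wp=np.array([ray(n,q[0],58)[:2] for q in c],np.float32);R=cv2.minAreaRect(wp);print("plug colour",np.round(R[0],1),np.round(R[1],1),round(R[2],1))
    f2=np.zeros_like(k);cv2.drawContours(f2,[c],-1,1,-1);f2=cv2.erode(f2,np.ones((3,3)));g=(f2==1)&(p[...,0]<150);v,u=np.nonzero(g)
    wp=np.array([ray(n,q,58)[:2] for q in zip(u,v)],np.float32);
    if len(wp)>2:
        wt=150.-p[...,0][g];mu=np.average(wp,axis=0,weights=wt);C=np.cov(wp.T,aweights=wt);e,V=np.linalg.eigh(C);print("slot",len(wp),np.round(mu,1),np.sqrt(e).round(1),np.degrees(np.arctan2(V[1,1],V[0,1])).round(1))
E
```

```text
table scene 473 mean [299.8 149.8  -0.5] rect [300.3 151.1] [77.3 77.3] 89.9 circ [300.1 150.1] 39.9
L scene 549 mean [593.2 327.2   8.3] rect [592.3 327.7] [67.1 67.2] 27.0 circ [592.6 328.4] 35.3
S scene 264 mean [460.1 215.4   8.5] rect [459.5 215.5] [51.6 50.3] 8.0 circ [458.9 215.1] 27.1
plate scene 1978 mean [566.5  12.3  39.8] rect [565.5  12.4] [133.5 128.4] 2.3 circ [565.5  13.2] 68.5
turnt scene 851 mean [586.6  13.8  30.7] rect [565.5  19.8] [170.2 154.4] 88.4 circ [549.1  15.5] 94.7
plug scene 130 mean [ 551.3 -172.5   57.4] rect [ 550.3 -172.6] [31.5 29.6] 20.2 circ [ 551.7 -172.8] 19.3
box scene 600 mean [ 559.5 -169.    31.2] rect [ 551.  -172.5] [81.2 79.5] 20.3 circ [ 552.2 -173.2] 54.6
blk scene 476 mean [ 503.2 -374.6   28. ] rect [ 493.8 -380.3] [ 42.4 120.9] 89.5 circ [ 493.5 -380.4] 62.8
bows scene 192 mean [ 490.6 -378.2   61.7] rect [ 490.7 -379.8] [11.9 93. ] 88.9 circ [ 490.8 -376.6] 46.5
bowtop scene 38 mean [ 502.4 -378.1   65.7] rect [ 500.8 -377.3] [ 8.7 16.5] 68.5 circ [ 500.  -379.2] 8.3
plug colour [ 535.2 -158.5] [113.8  69.7] 72.0
table top 710 mean
[... 340 characters left out ...]
 75.9 circ [562.5  13.7] 75.6
turnt top 807 mean [558.6  13.5  29.8] rect [569.   15.1] [207.4 208.4] 89.2 circ [571.1  12.6] 109.2
plug top 124 mean [ 551.5 -170.    57.6] rect [ 551.8 -170.4] [30.3 30.2] 21.3 circ [ 551.6 -169.9] 19.9
box top 604 mean [ 549.  -169.2   31. ] rect [ 552.  -170.6] [80.2 80.7] 20.7 circ [ 551.1 -171.4] 54.0
blk top 485 mean [ 496.2 -373.9   27.9] rect [ 495.2 -378.1] [117.8  42.2] 0.0 circ [ 494.9 -378.8] 61.5
bows top 166 mean [ 483.9 -376.4   62.9] rect [ 490.2 -377.8] [93.5 11.8] 0.1 circ [ 490.2 -376.9] 46.8
bowtop top 33 mean [ 501.2 -376.4   66.6] rect [ 500.6 -377.5] [15.5 10.8] 3.6 circ [ 500.2 -377.2] 8.7
plug colour [ 571.7 -161.9] [ 96.3 115.5] 14.8
```

```bash
cat >> h.py <<'E'
def Q(deg): a=np.radians(deg)/2; return [0,np.cos(a),np.sin(a),0]
def st(t):
    s=arm.sense();print(t,round(s["clock"],2),np.round(s["tool_pos"],1),"F",np.round(s["contact_force"],1),"op",round(s["opening"],1),"gf",round(s["gripper_force"],1),"j6",round(s["joint_positions"][5],2),flush=True);return s
def saucer(src,dst,zsup,yaw):
    arm.move_ptp([*src,90],Q(yaw));arm.movel([*src,2.8],150);arm.clamp(12);st("grip")
    arm.movel([*src,110],200);arm.move_ptp([*dst,110],Q(yaw));arm.movel([*dst,zsup+12],150)
    arm.movel([*dst,zsup+3.6],30);st("placed");arm.let_go();arm.movel([*dst,130],200);st("up")
E
python3 - <<'E'
from h import *
for y in(-90,90):
  for p in((592.5,328.5,3),(565.3,13.5,43),(459.8,216.5,3)): print(y,p,np.round(arm.solve_ik(p,Q(y)),2))
for y in(0,20.5,-69.5,-80,180,200.5,110.5,100): print(y,[np.round(arm.solve_ik(p,Q(y)),2)[[0,5]] if arm.solve_ik(p,Q(y)) is not None else None for p in((494.5,-378.5,35),(551.5,-171.3,65))])
saucer((592.5,328.5),(565.3,13.5),40,90)
E
```

```text
Traceback (most recent call last):
TypeError: unsupported operand type(s) for *: 'NoneType' and 'float'
```

```bash
python3 - <<'E'
from h import *
for y in(180,200.5,110.5,95): print(y,[None if (a:=arm.solve_ik(p,Q(y))) is None else np.round(np.array(a)[[0,5]],2) for p in((494.5,-378.5,35),(551.5,-171.3,65))])
saucer((592.5,328.5),(565.3,13.5),40,90)
E
```

```text
180 [array([-0.76, -2.34]), array([-0.42, -1.99])]
200.5 [array([-0.76, -2.69]), array([-0.42, -2.35])]
110.5 [array([-0.76, -1.12]), array([-0.42, -0.78])]
95 [array([-0.76, -0.85]), array([-0.42, -0.51])]
grip 3.15 [592.6 328.6   3.1] F [-0.5 -0.4  1.2] op 67.2 gf 12.0 j6 0.4
placed 6.0 [565.3  13.4  43.7] F [-0.2  0.7 -0.8] op 67.6 gf 12.0 j6 -0.1
up 7.19 [564.7  13.5 129.5] F [-0.6 -0.8 -1.2] op 94.2 gf 0.0 j6 -0.1
```

```bash
cat >> h.py <<'E'
def chk(zl,zh,r=60,c=(565.3,13.5)):
    for n in("scene","top"):
        p,d=arm.read_camera(n);w=cloud(n,d);m=(np.hypot(w[...,0]-c[0],w[...,1]-c[1])<r)&(w[...,2]>zl)&(w[...,2]<zh);q=w[m]
        print(n,len(q),np.round(q.mean(0),1) if len(q) else "", np.round(np.ptp(q[:,:2],axis=0),1) if len(q) else "",flush=True)
    return p
E
python3 - <<'E'
from h import *
arm.move_ptp([459.8,216.5,90],Q(90))
chk(45,53)
saucer((459.8,216.5),(565.3,13.5),49,90)
arm.move_ptp([494.5,-378.5,150],Q(180));st("key")
p=chk(54.5,62);chk(45.5,52)
cv2.imwrite("pics/top1.png",p[:,:,::-1])
E
```

```text
scene 545 [567.2  13.1  48.8] [69.7 66.1]
top 496 [566.8  15.   49.1] [111.5 106.5]
grip 9.94 [459.8 216.5   2.9] F [0.3 0.3 1.3] op 50.7 gf 12.0 j6 0.3
placed 12.45 [565.3  13.4  52.7] F [ 0.5  0.4 -0.1] op 51.5 gf 12.0 j6 -0.1
up 13.79 [564.9  13.5 129.6] F [-0.3  0.4 -0.5] op 93.8 gf 0.0 j6 -0.1
key 15.72 [ 494.5 -377.8  149.5] F [ 0.3 -0.5  0.1] op 94.1 gf 0.0 j6 -2.34
scene 314 [566.9  12.8  57.8] [52.3 48.8]
top 278 [566.9  14.8  58.3] [49.2 55.7]
scene 208 [573.8  13.6  48.7] [68.8 66.1]
top 188 [563.6  15.6  48.9] [92.6 91.3]
```

View pics/top1.png

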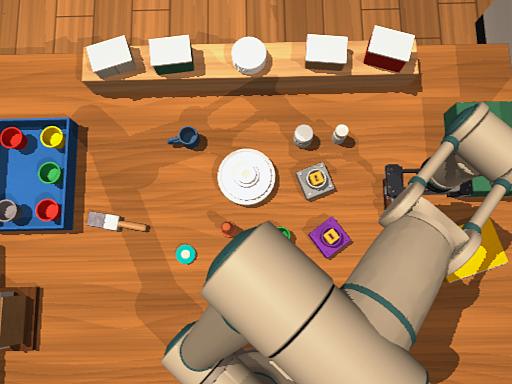

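The stacked saucers are centred on the plate at (246,177). Next I'll take the key.

```bash
python3 - <<'E'
from h import *
arm.movel([494.5,-378.5,35.5],120);st("at");arm.clamp(50);st("grip")
arm.movel([494.5,-378.5,110],100);st("up")
arm.move_ptp([551.5,-171.3,112],Q(200.5));s=st("over");print(s["eef_rot"])
for n in("scene","top"):
    p,d=arm.read_camera(n);cv2.imwrite(f"pics/{n}2.png",p[:,:,::-1]);np.savez(n+"2.npz",p=p,d=d)
a=cv2.imread("pics/scene2.png");u,v=proj("scene",(551.5,-171.3,95)).astype(int);print(u,v)
cv2.imwrite("pics/c2.png",cv2.resize(a[max(0,v-60):v+60,u-70:u+70],None,fx=5,fy=5,interpolation=cv2.INTER_CUBIC))
E
```

```text
at 17.03 [ 495.  -379.    36.3] F [-0.2  0.2 -0. ] op 94.1 gf 0.0 j6 -2.34
grip 18.28 [ 494.5 -378.5   35.5] F [-0.8  1.   0.3] op 9.6 gf 50.0 j6 -2.34
up 19.18 [ 494.1 -378.1  109.4] F [-0.1  1.2 -1. ] op 9.4 gf 50.0 j6 -2.34
over 20.04 [ 551.5 -172.2  111.8] F [-0.4  0.2 -1.2] op 9.7 gf 50.0 j6 -2.35
[-1.99925622e-04 -1.77786550e-01  9.84068933e-01 -4.88641923e-04]
183 186
```

View pics/c2.png

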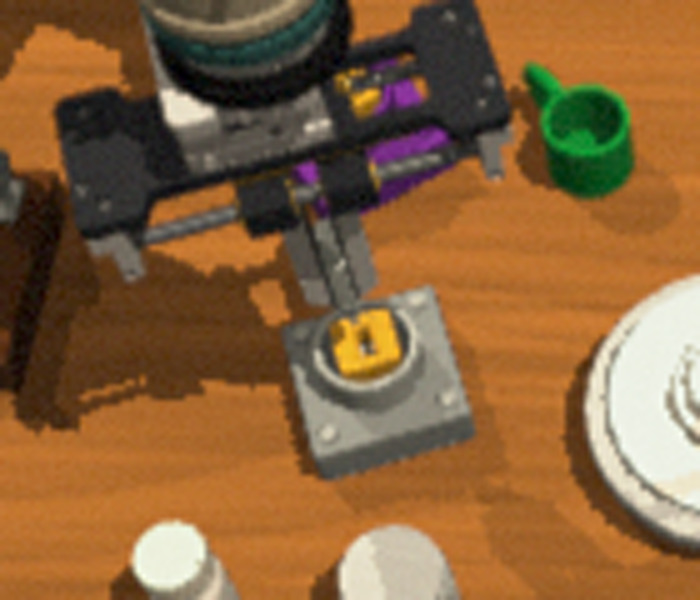

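The key is gripped with its blade showing at crop (345,300), and the slot below it at (365,345). I'll check the key's offset in the grip from depth before inserting.

```bash
python3 - <<'E'
from h import *
t=np.radians(20.5);R=np.array([[np.cos(t),np.sin(t)],[-np.sin(t),np.cos(t)]])
for n in("scene","top"):
    f=np.load(n+"2.npz");w=cloud(n,f["d"])
    for lo,hi in((76,84),(84,98),(98,108),(106,112),(112,128)):
        m=(np.hypot(w[...,0]-551.5,w[...,1]+171.3)<22)&(w[...,2]>lo)&(w[...,2]<hi);q=w[m]
        if len(q): l=(q[:,:2]-[551.5,-171.3])@R.T;print(n,lo,hi,len(q),"along",l[:,0].min().round(1),l[:,0].max().round(1),"across",l[:,1].min().round(1),l[:,1].max().round(1))
    print(proj(n,(551.5,-171.3,81)))
E
```

```text
scene 84 98 4 along 3.1 4.6 across -4.0 -1.9
scene 98 108 4 along 4.6 8.8 across -8.1 2.6
scene 106 112 4 along 4.6 12.4 across -2.9 5.0
scene 112 128 49 along 6.3 12.7 across -18.6 14.3
[184.36922712 189.32881544]
top 112 128 1 along 8.6 8.6 across 15.1 15.1
[317.76144945 175.78954877]
```

```bash
cat >> h.py <<'E'
X,Y,YAW=551.5,-171.3,200.5
def down(z0,z1,step,wig,lim=22,x=X,y=Y):
    z=z0
    while z>z1+1e-6:
        z=max(z1,z-step)
        if wig:
            for a in(wig,-wig,0): arm.movel([x,y,z],60,Q(YAW+a)); 
        else: arm.movel([x,y,z],30,Q(YAW))
        s=st("z%.1f"%z)
        if np.abs(s["contact_force"]).max()>lim: print("LIMIT");return False
    return True
E
python3 - <<'E'
from h import *
arm.movel([X,Y,92],80,Q(YAW));st("mouth")
down(92,80,2,0,8)
E
```

```text
mouth 20.54 [ 551.  -171.8   91.4] F [ 0.6  0.4 -1. ] op 9.6 gf 50.0 j6 -2.35
z90.0 20.79 [ 551.7 -171.4   90.2] F [-0.2 -0.3 -0.4] op 9.7 gf 50.0 j6 -2.35
z88.0 21.04 [ 551.5 -171.2   88. ] F [ 0.1 -0.9 -0.9] op 9.7 gf 50.0 j6 -2.35
z86.0 21.29 [ 551.4 -171.2   85.8] F [ 1.1  0.3 -0.7] op 9.4 gf 50.0 j6 -2.35
z84.0 21.54 [ 551.4 -171.2   83.8] F [ 0.6 -0.6 -0.5] op 9.9 gf 50.0 j6 -2.35
z82.0 21.79 [ 551.4 -171.3   81.8] F [0.  0.3 0.6] op 9.7 gf 50.0 j6 -2.35
z80.0 22.04 [ 551.2 -170.9   79.7] F [ 0.5  1.  -0.1] op 9.7 gf 50.0 j6 -2.35
```

```bash
python3 - <<'E'
from h import *
down(80,65.5,1.5,4)
E
```

```text
z78.5 22.83 [ 551.2 -170.9   78.4] F [-0.4  2.9 -0.9] op 10.0 gf 50.0 j6 -2.35
z77.0 23.62 [ 551.4 -171.    77.2] F [-1.8  5.4  5. ] op 9.9 gf 50.0 j6 -2.35
z75.5 24.42 [ 551.4 -171.3   75.6] F [-1.6  4.4  4.7] op 9.8 gf 50.0 j6 -2.35
z74.0 25.21 [ 551.2 -171.4   73.8] F [-2.4  3.8  0.7] op 9.7 gf 50.0 j6 -2.35
z72.5 26.0 [ 551.3 -171.1   72.2] F [-0.7  3.4 -1.9] op 9.5 gf 50.0 j6 -2.35
z71.0 26.79 [ 552.3 -170.8   71.2] F [-0.9  5.9  1.8] op 10.1 gf 50.0 j6 -2.35
z69.5 27.58 [ 552.  -171.    69.4] F [-0.8  5.4 -0.2] op 9.9 gf 50.0 j6 -2.35
z68.0 28.38 [ 551.9 -171.1   68.4] F [-1.1  5.5  2. ] op 9.7 gf 50.0 j6 -2.35
z66.5 29.17 [ 551.7 -171.2   67.1] F [-2.1  4.4  4.3] op 9.9 gf 50.0 j6 -2.35
z65.5 29.96 [ 551.4 -171.2   65.4] F [-2.4  5.1  1.3] op 9.6 gf 50.0 j6 -2.35
```

```bash
python3 - <<'E'
from h import *
down(65.5,62.5,0.5,2,9,X-.3,Y+.8)
E
```

```text
z65.0 30.71 [ 551.5 -171.1   65.4] F [-2.8  1.9  5.9] op 9.7 gf 50.0 j6 -2.35
z64.5 31.46 [ 551.5 -171.1   65.4] F [-2.6  2.4  7.9] op 9.7 gf 50.0 j6 -2.35
z64.0 32.21 [ 551.5 -171.1   65.3] F [-4.4  3.7 11. ] op 9.6 gf 50.0 j6 -2.35
LIMIT
```

```bash
python3 - <<'E'
from h import *
x,y,z=X-.3,Y+.8,64.4
arm.movel([x,y,z],30,Q(YAW));arm.sleep(.4);st("home")
for a in(20,40,60,80,90,94,97,100):
    arm.movel([x,y,z],60,Q(YAW-a));s=st(a);print(np.round(s["wrist_torque"],2))
    if abs(s["wrist_torque"][2])>.5 or np.abs(s["contact_force"]).max()>25:print("stop");break
arm.sleep(.4);s=st("end");print(np.round(s["wrist_torque"],2),np.round(s["eef_rot"],3))
p,d=arm.read_camera("scene");chk(54.5,62)
cv2.imwrite("pics/c3.png",cv2.resize(p[120:250,110:300],None,fx=4,fy=4,interpolation=cv2.INTER_CUBIC)[:,:,::-1])
E
```

```text
home 32.86 [ 551.5 -171.1   65.4] F [-3.   3.1  7.8] op 9.7 gf 50.0 j6 -2.35
20 33.36 [ 551.5 -171.7   65.4] F [-4.6  1.3  9. ] op 9.6 gf 50.0 j6 -2.0
[0.31 0.72 0.01]
40 33.86 [ 551.2 -172.3   65.4] F [-4.3 -1.1  8.6] op 9.8 gf 50.0 j6 -1.65
[ 0.08  0.88 -0.  ]
60 34.36 [ 550.9 -172.7   65.4] F [-5.9 -0.2  9.9] op 9.8 gf 50.0 j6 -1.3
[-0.2   1.03  0.01]
80 34.86 [ 550.3 -172.9   65.4] F [-5.8 -1.6  8.9] op 9.7 gf 50.0 j6 -0.95
[-0.34  1.26  0.01]
90 35.18 [ 550.1 -172.8   65.4] F [-6.  -1.8 10.3] op 9.9 gf 50.0 j6 -0.78
[-0.36  1.45  0.07]
94 35.43 [ 549.9 -172.8   65.4] F [-6.5 -1.6 10.2] op 9.8 gf 50.0 j6 -0.71
[-0.27  1.42  0.08]
97 35.68 [ 549.9 -172.7   65.3] F [-6.5 -1.   9.9] op 9.2 gf 50.0 j6 -0.66
[-0.33  1.46  0.08]
100 35.93 [ 549.9 -172.7   65.4] F [-6.7 -1.3  9.6] op 9.8 gf 50.0 j6 -0.61
[-0.28  1.49  0.11]
end 36.33 [ 549.9 -172.7   65.4] F [-6.6 -0.5  9.7] op 9.6 gf 50.0 j6 -0.61
[-0.23  1.44  0.11] [ 0.     0.638  0.77  -0.002]
scene 313 [567.1  12.6  57.8] [51.3 48.8]
top 261 [566.2  14.4  58.3] [54.2 50.1]
```

View pics/c3.png

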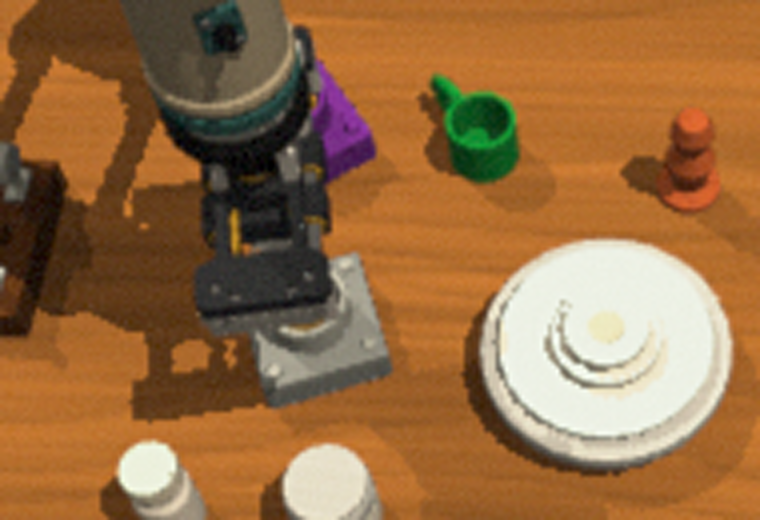

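```bash
python3 - <<'E'
from h import *
for a in(102,104):
    arm.movel([X-.3,Y+.8,64.4],60,Q(YAW-a));arm.sleep(.3);s=st(a);print(np.round(s["wrist_torque"],2),np.round(s["eef_rot"],3))
E
```

```text
102 37.03 [ 549.9 -172.6   65.4] F [-6.4 -0.8  9.3] op 9.5 gf 50.0 j6 -0.57
[-0.29  1.46  0.07] [ 0.     0.651  0.759 -0.002]
104 37.58 [ 549.8 -172.6   65.4] F [-6.4 -0.8 10.4] op 9.8 gf 50.0 j6 -0.54
[-0.23  1.43  0.26] [ 0.     0.664  0.747 -0.002]
```

The torque rises to 0.26 N m, so the plug is against its stop.

```bash
python3 -c "
from workcell import arm
print(arm.job_done())"
```

```text
the job is handed in; nothing more can be done
None
```

I handed the job in at about 38 s: both saucers are stacked in the middle of the plate, and the square-bowed key is fully home, turned to its stop and still gripped; the verdict wasn't reported back.

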